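# Pack the baubles into their storage drum and lock its cover

### The job

Pack away the copper baubles: unlock the storage drum (press its white cover down, turn it anticlockwise a quarter turn), lift the cover off and lay it upright on the cork mat, and bed every bauble that is lying out in a cup of its own in the grey base. Then set the cover back on with its two lugs in the slots of the base, press it down against the spring and turn it clockwise a quarter turn as far as it goes, so that it stays locked and level when you let go. Leave the other things on the table where they are.

Things in the scene. Friction and masses are not known exactly. Their poses are not given: they have to be found in the camera images.
- drum: storage drum base, grey plastic, fixed, 270 dia, 26 high; origin at the centre of its underside, z up. Five cups in a ring of radius 78 round a centre post (22 dia). Its edge is a channel roofed by an inward flange (underside 20, top 26 above the table, inner dia 242), cut away in two entry slots 50 wide, centred on the base's own +x and -x: half a turn of the base changes nothing
- slot (a point): centre of the base's +x entry slot, at flange height; its twin lies opposite. Stops inside the channel let the lugs leave the slots only clockwise seen from above, and end the turn after 83 deg (1.44 rad)
- plunger (a joint): black sprung buffer on the centre post, travel in m, 0 when free (top 60 above the table); 1 N per mm. The cover rests on it: its weight sinks it only about 3 mm, lugs then stand in the slots but cannot turn; pressing 4 to 8 mm further (4 to 9 N) takes them below the flange. Once turned and let go, the spring holds the cover up against the flange, locked (reads about 0.007)
- cover_handle (a point): grip point of the loose white cover, on its axis: middle of a straight bar handle 110 long, 18 thick, 36 high on its flat top. x along the bar, z up. 99 above the bottom edge, 23 above the flat top, 13 below the bar's top. With the cover central over the base this point is 125 or more above the table with the lugs on the flange, 117 in the slots on the spring, 109 pressed fully down, 113 locked
- mat: round cork mat, 280 dia, 4 thick, fixed flat on the table; origin at the centre of its underside. Place for the cover while the drum is open
- cover: the same cover, 320 g: a round hood open below, 233 dia, 76 high to its flat top (112 to the bar's top); origin at the centre of its bottom edge. Two lugs stand out from the bottom edge in line with the bar (+x and -x): 32 wide, 6 thick, 256 over both. It starts locked on the base
- cup1 (a point): centre that a bauble has when it is bedded in cup 1 of the base (42 above the table); the cup is an upright rim of 52 outer, 36 inner diameter, top 20 above the table; neighbouring cups are 92 apart
- cup2 (a point): centre that a bauble has when it is bedded in cup 2 of the base (42 above the table); the cup is an upright rim of 52 outer, 36 inner diameter, top 20 above the table; neighbouring cups are 92 apart
- cup3 (a point): centre that a bauble has when it is bedded in cup 3 of the base (42 above the table); the cup is an upright rim of 52 outer, 36 inner diameter, top 20 above the table; neighbouring cups are 92 apart
- cup4 (a point): centre that a bauble has when it is bedded in cup 4 of the base (42 above the table); the cup is an upright rim of 52 outer, 36 inner diameter, top 20 above the table; neighbouring cups are 92 apart
- cup5 (a point): centre that a bauble has when it is bedded in cup 5 of the base (42 above the table); the cup is an upright rim of 52 outer, 36 inner diameter, top 20 above the table; neighbouring cups are 92 apart
- bauble1_center (a point): centre of a copper bauble, a light shatterproof ball of 60 dia, 40 g; all alike; it rolls when pushed; from 3 to 5 are present
- bauble2_center (a point): centre of a copper bauble, a light shatterproof ball of 60 dia, 40 g; all alike; it rolls when pushed; from 3 to 5 are present
- bauble3_center (a point): centre of a copper bauble, a light shatterproof ball of 60 dia, 40 g; all alike; it rolls when pushed; from 3 to 5 are present
- bauble4_center (a point): centre of a copper bauble, a light shatterproof ball of 60 dia, 40 g; all alike; it rolls when pushed; from 3 to 5 are present
- bauble5_center (a point): centre of a copper bauble, a light shatterproof ball of 60 dia, 40 g; all alike; it rolls when pushed; from 3 to 5 are present
- polish_tin: bystander: flat round tin of dark metal, 72 dia, 26 high, among the baubles (mm); origin at its underside
- shoe_brush: bystander: bamboo shoe brush lying bristles down, 160 long (its x) x 50 x 45 (mm); origin at its underside
- tape_roll: bystander: roll of parcel tape lying flat, 100 dia, 48 high (mm); origin at its underside
- wax_jar: bystander: amber jar, 68 dia, 75 high (mm); origin at its underside
Not all that is in view belongs to the job. What is shaped like the part that bears bauble3_center but black or purple is not meant.

How it is judged:
By the outcome, as a careful person would: the job done as asked, in the order asked, and still so for the second after the job is handed in, with the robot touching nothing.
Of bauble1, bauble2, bauble3, bauble4, bauble5 only 3 to 5 are there at a start; the rules pass over those that are not, and their reading is None.
At some moment in a run one of cover may be knocked a few centimetres aside while the robot is not near it.
Once in a run the grip may slacken for a moment while it holds something.
It also fails if it takes over 210 s, if anything falls off the work surface, if the arm or the gripper's body presses on something with over 40 N, if the wrist force passes 120 N, or if a joint passes its speed limit or range.

### The arm

A 6-joint arm with a two-finger parallel gripper is mounted at the origin on the work surface. World frame = base frame: x ahead of the robot, y to its left, z up, the work surface at z = 0. Lengths are in mm, angles in rad, forces in N, time in s.
With the tool pointing down it reaches from about 275 to 775 mm from the base axis. Payload 14.6 kg.
Tool frame: the origin (TCP) lies at the centre of the arm's flange, where the gripper is bolted on; the fingertips stand 173 mm ahead of it and the grasp point (between the pads) lies 155 mm ahead of it; z points along the fingers, y is the direction in which the jaws open and shut (so a half turn about z gives the same grasp; the last joint's range is limited). The gripper opens to 85 mm and grips with 20 to 120 N. Pads are 22 mm wide; open, the fingers measure 114 mm over their backs; the gripper's body (76 mm by 85 mm) begins 54 mm behind the grasp point. The pads swing forward as they close: fully open they stand 13 mm farther back than shut.
Start: joints at [1.119, 0.263, -0.048, 1.259, 0, 1.415], TCP at [153.547, 502.048, 404.678] pointing down, gripper open.
Joint ranges: [-2.65, 2.65], [-0.89, 1.7], [-1.18, 1.37], [-2.13, 2.11], [-1.35, 1.29], [-3.14, 3.14]. Speed limits (rad/s): [1.89, 1.89, 2.57, 2.79, 3.14, 3.14].

### API

Orientations are given as a unit quaternion [w, x, y, z].
In Python, from plant import robot, ik, camera, order gives the robot as it stands. Calls block until the motion is done:
- robot.movep(position, orientation): joint-space move of the TCP to a pose.
- robot.move_straight(position, frame=None, speed=150, threshold=None): straight line of the TCP; frame=None keeps the orientation; speed is the mean speed in mm/s. With threshold (N) it stops when the force on the tool has changed by that much, and returns True; else False.
- robot.set_joints(angles): joint-space move.
- robot.open_jaws() and robot.clamp(): open the fingers fully, or close them until they stop; the grip force is fixed at half the most.
- robot.sleep(seconds).
- ik(position, orientation): joint angles nearest the present ones, or None.
- robot.read_state(): the state.
- camera(name): name is "side" or "top"; returns a dict with "image" (420x560x3 uint8, red, green, blue), "fx", "fy", "cx", "cy" (pixels), "T" (4x4, takes a point from camera to world coordinates). Camera axes: x right, y down, z forward; pixel columns grow to the right and rows downward; lengths in mm; the calibration is good to about 2 mm. A picture is of the moment at which its call begins. There is no depth.
A pose or a line that the arm cannot do raises robot.Unreachable and nothing moves.
- order.close_job(): hands the job in, once; it reports no verdict.
The state is a dict: "time": time; "joints": joint angles; "joint_velocities": joint speeds; "effort": joint torques, N m; "eef_pos": TCP position; "ee_rot": TCP orientation; "ft_force": force on the tool from outside, world axes, zero at the start; "wrist_torque": the same for the moment, N m; "gripper_width": finger opening in mm.
Only numpy, scipy, OpenCV 4.12 (cv2) and the standard library are available. Lean on these libraries where they do the work, as an engineer would, in place of code of your own. Each camera call takes 0.05 s, during which the arm holds its last target. There are 200 camera calls.

## Working session

There is one attempt and no reset: what is moved stays moved. The work goes in short steps, each a Python script; the robot and the scene stay as the last script left them, time stands still between calls to the robot, and variables do not carry over. Pictures are saved under pics/ and viewed, about 12 in all and at most 16, crops included, and the job is handed in when it is done.

```bash
mkdir -p pics; ls; python3 - <<'E'
from plant import robot, ik, camera, order
import cv2, numpy as np
for n in ("top","side"):
    c=camera(n); cv2.imwrite(f"pics/{n}0.png",c["image"][:,:,::-1])
    print(n,c["fx"],c["fy"],c["cx"],c["cy"]); print(np.round(c["T"],3).tolist())
s=robot.read_state(); print(s["time"],s["eef_pos"],s["ee_rot"],s["ft_force"],s["gripper_width"])
E
```

```text
pics
top 491.83938637980754 491.83938637980754 286.21431113597754 208.41365186970032
[[-0.001, -0.982, 0.19, 305.925], [-1.0, 0.002, 0.006, -6.251], [-0.006, -0.19, -0.982, 1454.555], [0.0, 0.0, 0.0, 1.0]]
side 437.76781974551534 437.76781974551534 283.1934239969069 204.54978990793143
[[0.905, -0.263, 0.336, 240.627], [-0.426, -0.571, 0.702, -752.81], [0.007, -0.778, -0.629, 751.166], [0.0, 0.0, 0.0, 1.0]]
0.1 [153.50741468 501.97931801 404.27866066] [-1.37017623e-04  1.47847676e-01  9.89010029e-01 -4.56252202e-04] [0.10855373 0.94613138 0.18383711] 85.31540678968895
```

View pics/top0.png

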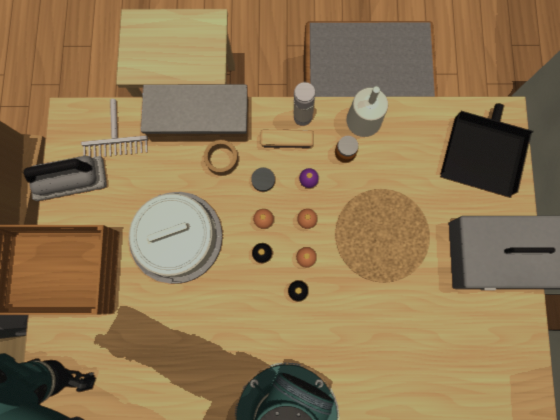

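View pics/side0.png

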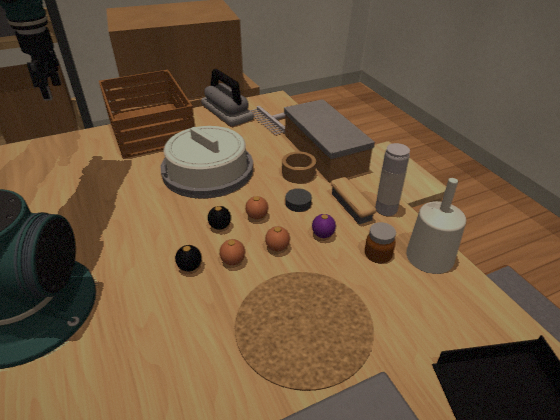

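Top view: the drum cover is at about (174,235) with its bar running (150,241)–(188,226), and the mat is at (382,235). Candidates for the baubles, by pixel:
- **Copper, wanted:** (263,218), (307,218), (306,257).
- **Lookalikes, not wanted:** black (262,253) and (298,291), purple (309,178).
- **Not baubles:** tin (263,180), tape ring (220,157), jar (346,149).

I'll measure these and check one close crop.

```bash
cat > h.py <<'E'
from plant import robot, ik, camera, order
import cv2, numpy as np
from scipy.spatial.transform import Rotation as R
def px2w(c,u,v,z):
    T=np.array(c["T"]); d=T[:3,:3]@np.array([(u-c["cx"])/c["fx"],(v-c["cy"])/c["fy"],1.])
    o=T[:3,3]; return o+d*(z-o[2])/d[2]
def w2px(c,p):
    T=np.array(c["T"]); q=T[:3,:3].T@(np.array(p)-T[:3,3]); return c["fx"]*q[0]/q[2]+c["cx"],c["fy"]*q[1]/q[2]+c["cy"]
def down(a):  # tool down, tool y (jaw axis) along world angle a
    y=np.array([np.cos(a),np.sin(a),0]); z=np.array([0,0,-1.]); x=np.cross(y,z)
    q=R.from_matrix(np.c_[x,y,z]).as_quat(); return [q[3],q[0],q[1],q[2]]
def copper(c):
    h=cv2.cvtColor(c["image"],cv2.COLOR_RGB2HSV)
    m=cv2.inRange(h,(3,130,70),(13,215,240)); m=cv2.morphologyEx(m,cv2.MORPH_OPEN,np.ones((3,3)))
    n,_,st,ce=cv2.connectedComponentsWithStats(m)
    return [(ce[i],st[i]) for i in range(1,n) if 120<st[i][4]<900]
def save(c,name,box=None,k=1):
    im=c["image"][:,:,::-1]
    if box: im=im[box[1]:box[3],box[0]:box[2]]
    cv2.imwrite("pics/"+name,cv2.resize(im,None,fx=k,fy=k,interpolation=cv2.INTER_CUBIC))
E
python3 - <<'E'
from h import *
t=camera("top"); s=camera("side")
for c in (t,s):
    for p,st in copper(c): print(np.round(p,1),st.tolist(),np.round(px2w(c,p[0],p[1],30),1))
print([px2w(t,*p,30).round() for p in ((262,253),(298,291),(309,178))])
a=t["image"][185:290,120:330,::-1]; a=cv2.resize(a,(800,400),interpolation=cv2.INTER_CUBIC)
cv2.imwrite("pics/crop1.png",a)
h=cv2.cvtColor(t["image"],cv2.COLOR_RGB2HSV)
for p in ((262,218),(307,218),(309,178),(382,235),(174,215)): print(p,h[p[1],p[0]])
# mat mask
m=cv2.inRange(h[:,:,:],(8,100,60),(22,200,190))[180:290,325:440]
E
```

```text
[263.1 218.5] [254, 209, 19, 19, 266] [551.1  70.   30. ]
[306.9 218.5] [298, 209, 19, 20, 268] [550.9 -58.6  30. ]
[305.9 256.8] [297, 247, 19, 20, 271] [438.4 -54.8  30. ]
[379.7 106. ] [364, 90, 32, 34, 362] [1188.5  421.4   30. ]
[130.8 113.8] [117, 108, 27, 13, 138] [356.1 733.5  30. ]
[474.7 171.2] [459, 159, 37, 24, 336] [1197.3  -41.7   30. ]
[256.4 206.7] [246, 197, 22, 19, 331] [558.5  73.3  30. ]
[550.1 227.3] [536, 216, 24, 21, 188] [1188.1 -306.    30. ]
[277.3 238.4] [266, 228, 24, 22, 409] [558.  -58.5  30. ]
[231.9 251.7] [220, 240, 25, 23, 439] [444.1 -54.9  30. ]
[array([449.,  72.,  30.]), array([341., -31.,  30.]), array([673., -66.,  30.])]
(262, 218) [ 19 159 178]
(307, 218) [ 19 160 177]
(309, 178) [164  94 130]
(382, 235) [ 17 130 165]
(174, 215) [ 44  15 187]
```

View pics/crop1.png

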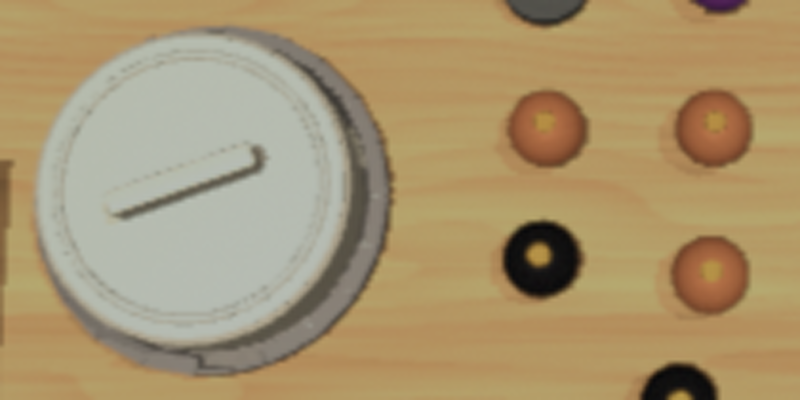

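The crop confirms three copper baubles. Averaging both cameras, they are near (554,71), (554,-58) and (441,-55). The nearby black and purple balls are lookalikes. In this crop the cover's bar spans (103,195)–(258,158), which is about -20° in world. Next I locate the handle from both cameras and move above it.

```bash
python3 - <<'E'
from h import *
t=camera("top"); s=camera("side")
print("handle top", px2w(t,167.5,231.5,126), "side", px2w(s,204,138.5,126))
print("base top", px2w(t,176.7,237.8,26), "side ends",px2w(s,161,172,26),px2w(s,253,172,26))
print("mat",px2w(t,382,235,4),px2w(s,304,327,4))
c=px2w(t,167.5,231.5,126)[:2]
for k in (0,1):
  for a in (0,83):
    A=np.radians(-19.8+90+180*k+a)
    print(k,a,[np.round(ik([c[0],c[1],z],down(A)),3).tolist() if ik([c[0],c[1],z],down(A)) is not None else None for z in (265,420)])
save(s,"s1.png",(150,110,270,200),6)
E
```

```text
handle top [498.89665689 325.67052698 126.        ] side [498.84702949 302.05576622 126.        ]
base top [494.7570207  322.83299723  26.        ] side ends [370.69031536 339.87650735  26.        ] [612.32540721 228.97031168  26.        ]
mat [ 505.12792121 -282.17032397    4.        ] [ 510.09886257 -292.04334998    4.        ]
0 0 [[0.442, 0.455, -0.14, 0.975, 0.0, 0.787], [0.442, 0.384, 0.175, 1.361, 0.0, 0.787]]
0 83 [[0.442, 0.455, -0.14, 0.975, 0.0, -0.661], [0.442, 0.384, 0.175, 1.361, 0.0, -0.661]]
1 0 [[0.442, 0.455, -0.14, 0.975, 0.0, -2.354], [0.442, 0.384, 0.175, 1.361, 0.0, -2.354]]
1 83 [[0.442, 0.455, -0.14, 0.975, 0.0, 2.48], [0.442, 0.384, 0.175, 1.361, 0.0, 2.48]]
```

View pics/s1.png

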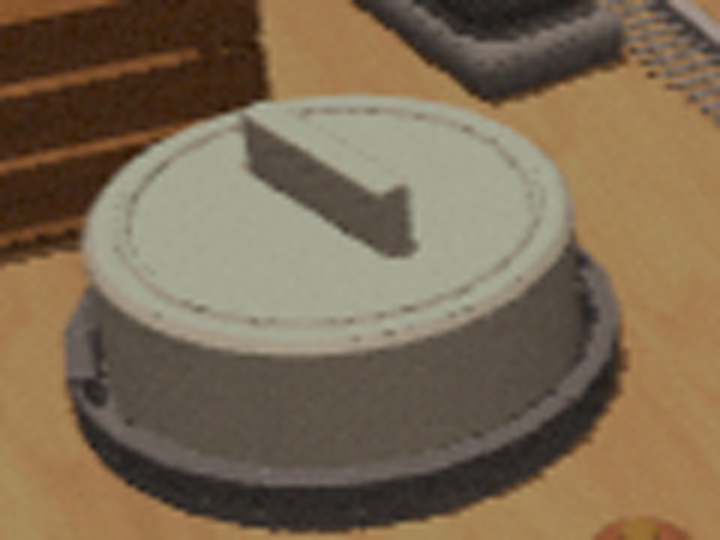

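```bash
python3 - <<'E'
from h import *
t=camera("top"); s=camera("side")
a=cv2.resize(t["image"][258:290,140:215,::-1],(795,339),interpolation=cv2.INTER_CUBIC)
b=cv2.resize(s["image"][150:190,155:230,::-1],(795,260),interpolation=cv2.INTER_CUBIC)
im=np.vstack([a,b[:260]]).astype(float)*1.5
cv2.imwrite("pics/z1.png",np.clip(im,0,255))
print(px2w(s,204.2,135,126))
E
```

```text
[505.12676593 320.41187509 126.        ][ WARN:0@1.908] global loadsave.cpp:1063 imwrite_ Unsupported depth image for selected encoder is fallbacked to CV_8U.
```

View pics/z1.png

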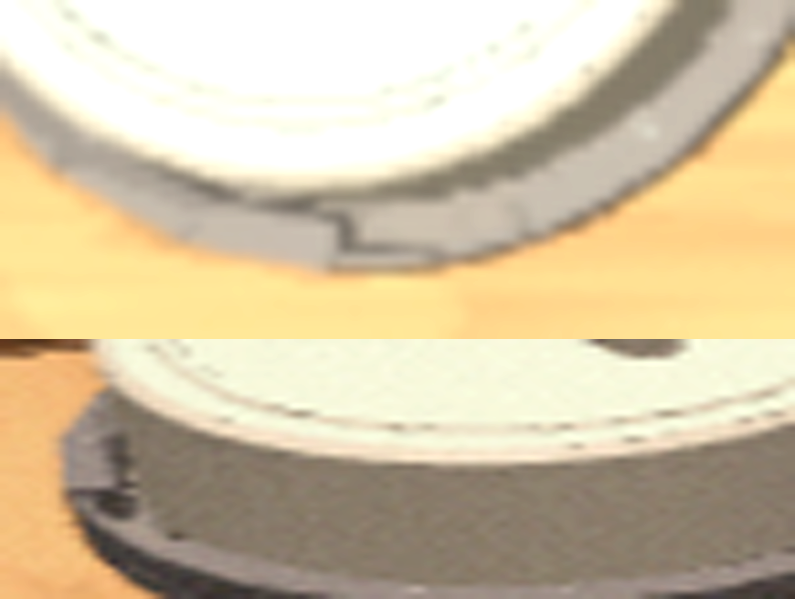

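Correction to the bar angle: image right is -y, so the bar lies at about -70°. The slot gap visible in the zoom at (340–520,240) is near 5–13°, which agrees with a locked turn of 83°. I'll grip the handle now.

```bash
cat >> h.py <<'E'
def st(msg=""):
    s=robot.read_state(); print(msg,"t%.1f"%s["time"],"p",np.round(s["eef_pos"],1),"F",np.round(s["ft_force"],1),"M",np.round(s["wrist_torque"],2),"w%.1f"%s["gripper_width"],"q6 %.3f"%s["joints"][5]); return s
E
python3 - <<'E'
from h import *
A=np.radians(19.8)
st(); robot.movep([500,323,420],down(A)); st("above")
print(robot.move_straight([500,323,269],speed=120,threshold=12)); st("at")
robot.clamp(); st("clamped"); save(camera("side"),"g1.png",(80,0,330,220),3)
E
```

```text
t0.4 p [153.5 502.  404.6] F [-0.3 -0.1  0.5] M [-0.02 -0.02  0.04] w85.2 q6 1.416
above t1.9 p [499.3 323.7 420.1] F [-0.1  0.2 -0.6] M [-0.03  0.03 -0.04] w85.3 q6 1.662
False
at t3.3 p [500.2 323.1 269.6] F [-0.2 -0.  -0. ] M [-0.01 -0.   -0.06] w85.7 q6 1.662
clamped t3.9 p [500.1 323.  269.3] F [-2.1 -0.6  5.1] M [-0.04  0.11 -0.02] w17.1 q6 1.662
```

View pics/g1.png

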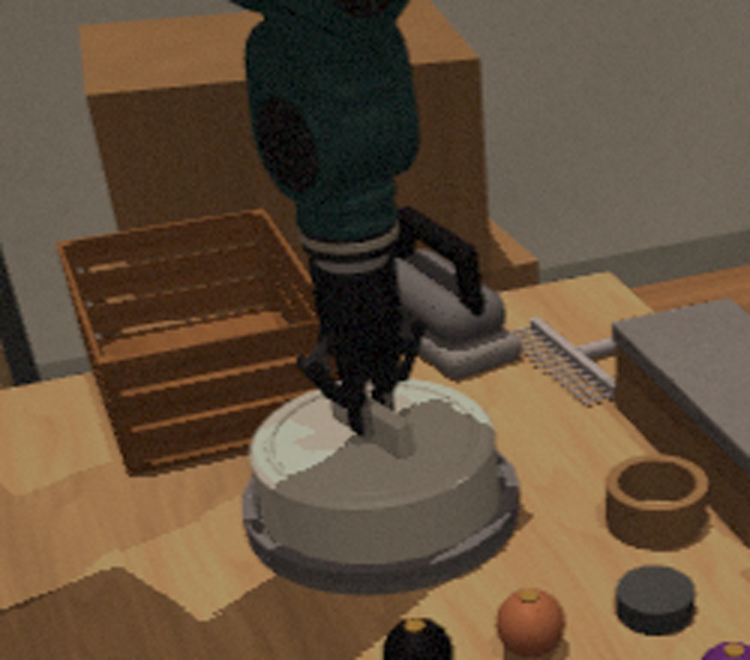

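The grip is good: the fingers straddle the bar and the width is 17.1. Now I press and turn anticlockwise in steps, watching force and torque.

```bash
python3 - <<'E'
from h import *
s0=robot.read_state(); p=s0["eef_pos"]; A0=np.radians(19.8)
print(robot.move_straight([p[0],p[1],265.8],speed=10,threshold=12)); s=st("pressed")
z=s["eef_pos"][2]
for d in (3,10,20,35,50,65,75,80,84,88):
    robot.movep([p[0],p[1],265.8],down(A0+np.radians(d))); s=st(d)
    if abs(s["wrist_torque"][2]-s0["wrist_torque"][2])>1.2: break
E
```

```text
False
pressed t4.4 p [500.2 323.1 266.4] F [-1.1 -0.3 10.9] M [-0.36  0.62 -0.06] w17.1 q6 1.662
3 t4.7 p [500.2 323.2 266.4] F [-0.8  0.4 11.3] M [-0.1   0.68  0.12] w16.6 q6 1.609
10 t4.9 p [500.2 323.2 266.5] F [-2.   0.3 11.9] M [-0.01  0.64  0.34] w17.2 q6 1.486
20 t5.2 p [500.2 323.2 266.5] F [-0.6  0.7 11.3] M [-0.15  0.64  0.32] w17.0 q6 1.312
35 t5.5 p [500.2 323.2 266.4] F [-0.8 -0.  11.9] M [-0.29  0.55  0.32] w17.0 q6 1.050
50 t5.9 p [500.3 323.2 266.4] F [1.1 1.3 9. ] M [0.04 0.04 0.04] w17.4 q6 0.788
65 t6.3 p [500.6 323.5 266.5] F [1.9 3.1 6.6] M [ 0.88 -0.49  0.11] w16.6 q6 0.527
75 t6.6 p [500.5 323.4 266.4] F [1.6 2.7 6.5] M [ 0.61 -0.46  0.04] w17.1 q6 0.352
80 t6.8 p [500.5 323.6 266.6] F [-0.4  5.7  9.4] M [ 1.25 -0.05 -0.18] w16.8 q6 0.265
84 t7.1 p [500.7 323.8 266.8] F [2.2 6.2 8.2] M [ 1.53 -0.25  0.02] w17.0 q6 0.195
88 t7.3 p [500.7 324.  267. ] F [ 0.1  9.3 11.7] M [ 2.18  0.07 -0.61] w18.3 q6 0.127
```

```bash
python3 - <<'E'
from h import *
p=robot.read_state()["eef_pos"]; A0=np.radians(19.8)
robot.movep([p[0],p[1],266.5],down(A0+np.radians(85))); st("back")
for z in (270,274,278,284):
    robot.move_straight([500.3,323.3,z],speed=25); st(z)
save(camera("side"),"g2.png",(80,0,330,220),3)
E
```

```text
back t7.6 p [501.  324.6 267.1] F [-0.4  4.8  7.6] M [ 1.33  0.12 -0.71] w17.0 q6 0.181
270 t7.8 p [500.6 323.9 270.4] F [-1.1  5.6  2.9] M [ 1.67 -0.23 -0.85] w17.0 q6 0.180
274 t8.2 p [500.1 323.6 273.5] F [-1.7  5.3 -3.7] M [ 1.63  0.07 -0.74] w17.1 q6 0.179
278 t8.5 p [499.2 323.3 276.5] F [ -6.6   3.5 -10.1] M [ 1.41  0.94 -0.63] w17.1 q6 0.179
284 t8.9 p [499.2 323.3 282.3] F [ -6.    3.8 -12.9] M [ 1.56  0.63 -0.61] w17.1 q6 0.179
```

View pics/g2.png

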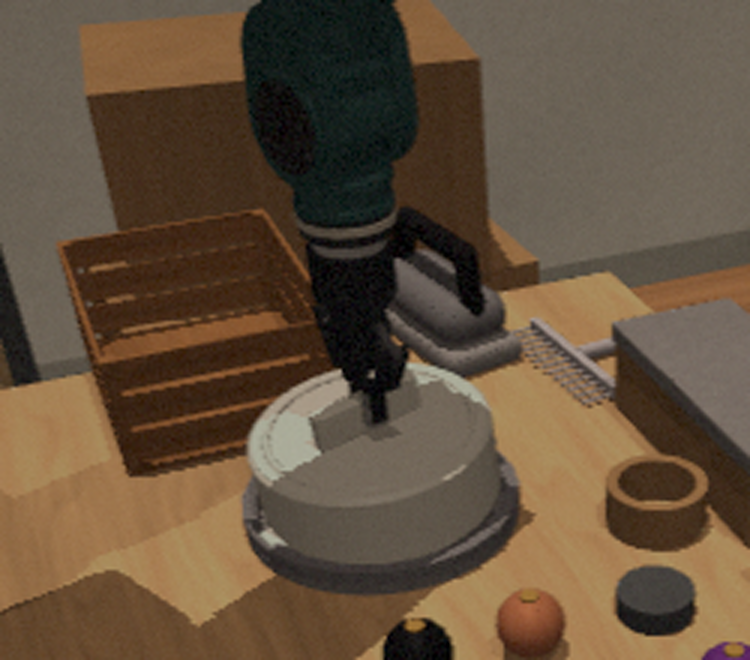

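```bash
python3 - <<'E'
from h import *
A0=np.radians(19.8)
for d in (83,81,79,77):
    robot.movep([500.3,323.3,283],down(A0+np.radians(d))); s=st(d)
save(camera("side"),"g3.png",(150,90,270,200),6)
E
```

```text
83 t9.2 p [500.1 323.3 282.6] F [-2.2  2.4 -3.3] M [ 0.71  0.55 -0.33] w17.0 q6 0.213
81 t9.4 p [500.4 323.2 283.1] F [ 0.6 -0.4 -2.6] M [-0.   -0.02  0.  ] w17.3 q6 0.247
79 t9.7 p [500.4 323.3 283.1] F [ 0.1 -0.3 -2.5] M [-0.01 -0.02  0.04] w17.1 q6 0.282
77 t9.9 p [500.3 323.3 283. ] F [-0.8 -0.4 -2.9] M [ 0.05  0.01 -0.02] w17.1 q6 0.317
```

View pics/g3.png

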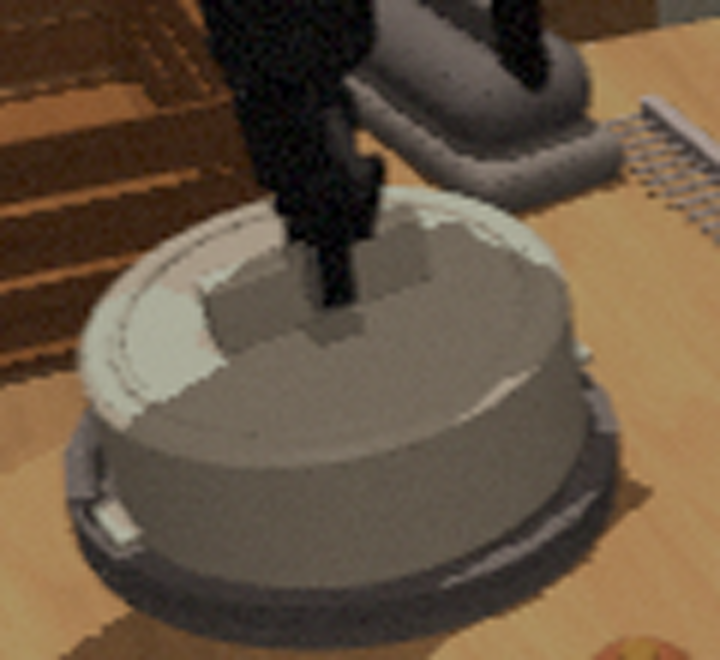

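The cover is free at 77–81° (lifting force is about its 3 N weight), with its lugs in the slots. So the insertion direction is jaw angle about 98.8°. Lifting it and carrying it to the mat.

```bash
python3 - <<'E'
from h import *
q=down(np.radians(98.8))
robot.movep([500.3,323.3,284],q)
robot.move_straight([500.3,323.3,345],speed=60); st("up")
robot.move_straight([506.5,-286,345],speed=180); st("over mat")
print(robot.move_straight([506.5,-286,262],speed=80))
print(robot.move_straight([506.5,-286,254],speed=15,threshold=4)); st("down")
robot.open_jaws(); st("open")
robot.move_straight([506.5,-286,330],speed=150)
robot.movep([300,-150,500],down(np.radians(60))); 
t=camera("top"); save(t,"t2.png",(120,140,460,320),2.3)
save(camera("side"),"s2.png")
E
```

```text
up t11.4 p [500.2 323.3 344.6] F [-1.3  0.7 -2.7] M [-0.03  0.03  0.05] w17.2 q6 0.283
over mat t14.9 p [ 506.5 -285.7  345.1] F [-0.7 -0.3 -2.5] M [-0.02 -0.02 -0.  ] w17.1 q6 -0.808
False
True
down t16.3 p [ 507.2 -286.1  262. ] F [1.9 1.  5.2] M [ 0.27  0.34 -0.14] w17.0 q6 -0.807
open t17.0 p [ 507.1 -286.   261.8] F [-0.7  0.  -0.1] M [-0.04  0.04  0.02] w85.1 q6 -0.808
```

View pics/t2.png

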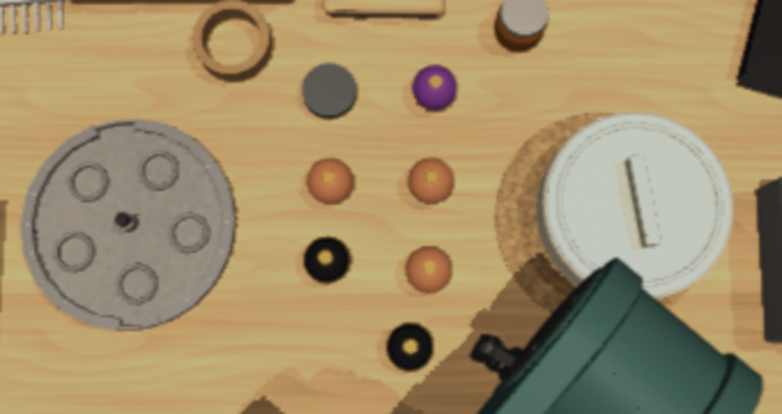

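The drum is open: cups at crop (90,182), (160,171), (190,232), (138,283), (76,252), post at (125,221). The cover stands on or near the mat at (637,205).

```bash
python3 - <<'E'
from h import *
from scipy.optimize import least_squares
t=camera("top"); s=camera("side")
cr=lambda u,v:(120+u/2.3,140+v/2.3)
print("cover",px2w(t,*cr(637,205),80),"bar",px2w(t,*cr(644,201),116))
# subpixel cups via hough on upscaled
g=cv2.cvtColor(t["image"],cv2.COLOR_RGB2GRAY)
P=np.array([px2w(t,*cr(u,v),20)[:2] for u,v in((90,182),(160,171),(190,232),(138,283),(76,252))])
f=lambda x:(P-np.array([[x[0]+78*np.cos(x[2]+k*2*np.pi/5),x[1]+78*np.sin(x[2]+k*2*np.pi/5)] for k in(0,-1,-2,-3,-4)])).ravel()
r=least_squares(f,[500,323,0.6]); print(P.round(),r.x,"res",r.fun.round(1))
print("outer",px2w(t,*cr(129.5,225),26), "post",px2w(t,*cr(124,220),55))
print("slots deg",[np.degrees(np.arctan2(*(px2w(t,*cr(u,v),26)[:2]-r.x[:2])[::-1])) for u,v in((97,135),(140,125),(122,322),(165,322))])
a=cv2.resize(s["image"][120:210,150:270,::-1],(480,360),interpolation=cv2.INTER_CUBIC); b=cv2.resize(s["image"][200:400,210:410,::-1],(320,320)); b=cv2.copyMakeBorder(b,0,40,0,0,0)
cv2.imwrite("pics/s3.png",np.hstack([a,b]))
E
```

```text
cover [ 511.30742361 -310.46407471   80.        ] bar [ 510.74207582 -311.05673539  116.        ]
[[551. 379.]
 [566. 289.]
 [486. 248.]
 [422. 312.]
 [461. 392.]] [497.14660233 323.7741762    0.79376828] res [-0.5 -0.7 -1.4 -0.   0.8  1.   1.3  0.6 -0.2 -0.8]
outer [494.68182647 323.98998931  26.        ] post [497.14566948 324.42408658  55.        ]
slots deg [np.float64(22.34815608907186), np.float64(-3.560851917641471), np.float64(177.92630313635735), np.float64(-158.40970016181686)]
```

View pics/s3.png

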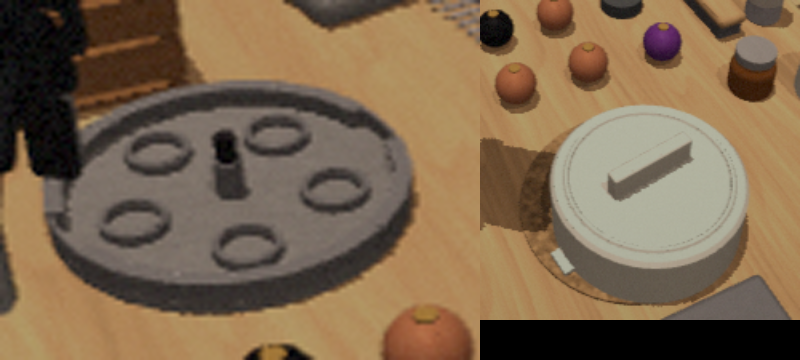

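The cover was knocked about 25 mm to -y after I set it down, and is now at about (511,-311). It is still upright and supported by the mat. I'll locate it again before regripping. The slot axis measures 9.5° and the cup ring starts at 45.5°, both consistent with the description. Now the first bauble.

```bash
cat >> h.py <<'E'
C=np.array([500.,323.3])
def lost(s): return not 54<s["gripper_width"]<64
def pick(b):
    q=down(np.radians(90)); robot.movep([b[0],b[1],300],q)
    if robot.move_straight([b[0],b[1],185],speed=120,threshold=8): st("TOUCH")
    robot.clamp(); s=st("grip")
    robot.move_straight([b[0],b[1],300],speed=120); s=st("lift"); return not lost(s)
def place(deg):
    a=np.radians(deg); c=C+78*np.array([np.cos(a),np.sin(a)]); A=a+np.pi/2
    A=(A+np.pi/2)%np.pi-np.pi/2
    if A<np.radians(-45): A+=np.pi
    robot.movep([c[0],c[1],300],down(A)); s=st("over cup")
    if lost(s): return False
    robot.move_straight([c[0],c[1],212],speed=120)
    print(robot.move_straight([c[0],c[1],195],speed=30,threshold=4)); s=st("low")
    robot.open_jaws(); robot.move_straight([c[0],c[1],300],speed=120); return True
E
python3 - <<'E'
from h import *
if pick((554.5,70.8)): print(place(-26.5))
robot.movep([420,60,450],down(np.radians(90)))
save(camera("side"),"s4.png",(130,90,350,280),3)
E
```

```text
grip t21.9 p [554.8  70.8 185.9] F [-1.7  0.1  8.4] M [0.04 0.32 0.02] w57.3 q6 -0.019
lift t23.0 p [554.3  70.8 299.3] F [ 0.6  0.3 -1. ] M [-0.   -0.03 -0.06] w57.7 q6 -0.019
over cup t23.9 p [569.8 287.9 299.6] F [ 0.5 -1.3 -0.3] M [-0.01 -0.01 -0.03] w57.8 q6 0.802
True
low t25.2 p [570.3 288.9 200.9] F [2.9 3.1 1.3] M [ 0.69 -0.54 -0.01] w57.4 q6 0.804
True
```

View pics/s4.png

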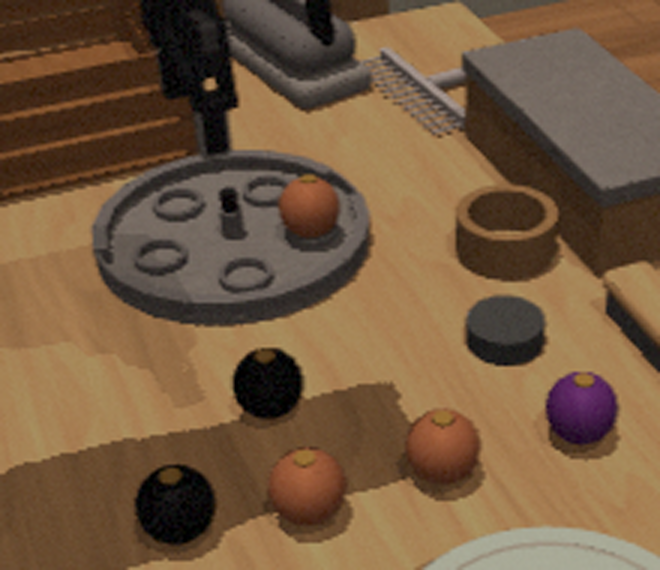

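Bauble 1 sits in its cup, upright and centred. Now the other two.

```bash
sed -i 's/C=np.array(.*/C=np.array([501.,324.])/' h.py; python3 - <<'E'
from h import *
ok=pick((554.5,-58.7)) and place(45.5)
print(ok)
if ok: print(pick((441.3,-55)) and place(-98.5))
robot.movep([330,-60,480],down(np.radians(90)))
t=camera("top"); save(t,"t3.png",(100,140,460,320),2.2); cv2.imwrite("pics/t3raw.png",t["image"][:,:,::-1])
save(camera("side"),"s5.png",(130,90,350,280),3)
for p,s_ in copper(t): print(np.round(p,1),px2w(t,*p,42).round(1))
E
```

```text
grip t30.2 p [554.8 -58.8 185.9] F [-0.9 -0.2  9.8] M [-0.    0.25  0.01] w57.6 q6 -0.252
lift t31.3 p [554.3 -58.7 299.3] F [ 0.1  0.3 -1.4] M [-0.03 -0.05  0.03] w57.6 q6 -0.252
over cup t33.9 p [555.8 379.3 300. ] F [ 0.  -0.5 -0.3] M [ 0.   -0.05 -0.01] w57.5 q6 2.825
True
low t35.2 p [555.9 379.8 200.2] F [-0.1  0.6  5.6] M [ 0.02  0.03 -0.03] w57.8 q6 2.826
True
grip t40.8 p [441.6 -55.1 185.8] F [-1.1  0.3 11.5] M [0.02 0.32 0.01] w57.6 q6 -0.308
lift t41.9 p [441.1 -54.9 299.4] F [0.6 0.2 0.3] M [-0.02 -0.    0.04] w57.6 q6 -0.308
over cup t43.9 p [489.5 246.6 299.9] F [ 1.1 -0.2  0.2] M [ 0.01 -0.04  0.01] w57.7 q6 2.037
True
low t45.2 p [489.6 247.1 200.1] F [-0.7  1.6  6.4] M [0.18 0.13 0.03] w57.6 q6 2.038
True
[187.  212.3] [567.7 292.   42. ]
[155.9 217.2] [553.2 382.4  42. ]
[200.4 239.7] [487.1 250.3  42. ]
```

View pics/t3.png

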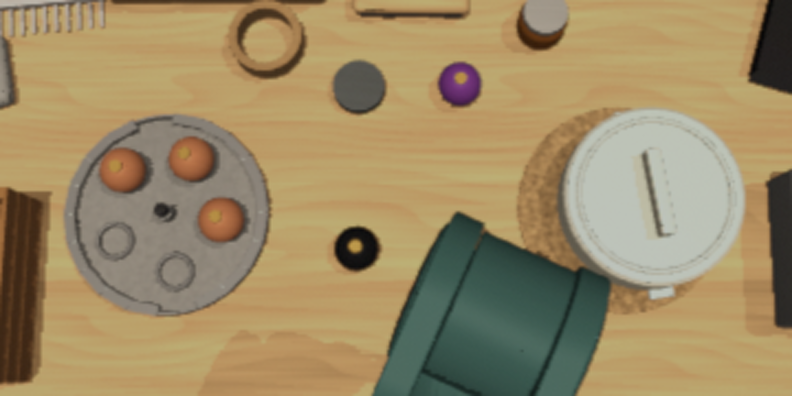

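All three baubles are bedded, at crop (123,170), (192,159) and (221,219). The cover's bar is now at crop (651,149)–(668,235), which is 11.5° in world. I'll regrip it using both views.

```bash
python3 - <<'E'
from h import *
t=camera("top"); s=camera("side")
a=px2w(t,399.8,227.3,116); b=px2w(s,316.3,298.8,116); print(a,b)
m=(a+b)/2; x,y=m[:2]; q=down(np.radians(101.5))
robot.movep([x,y,340],q)
print(robot.move_straight([x,y,259.5],speed=100,threshold=8)); st("at")
robot.clamp(); st("clamp")
save(camera("top"),"t4.png",(330,150,480,300),4)
robot.move_straight([x,y,300],speed=60); st("lift")
save(camera("side"),"s6.png",(180,120,430,370),3)
E
```

```text
[ 510.99656125 -310.51925199  116.        ] [ 518.0108984 -316.5464093  116.       ]
False
at t51.1 p [ 514.7 -313.6  260.2] F [0.4 0.3 0.1] M [-0.    0.05 -0.02] w85.6 q6 -0.883
clamp t51.8 p [ 514.6 -313.6  259.8] F [-0.4  0.   4.7] M [ 0.03  0.14 -0.  ] w17.0 q6 -0.883
lift t52.7 p [ 514.4 -313.5  299.7] F [ 0.4  0.1 -1.9] M [-0.01  0.    0.  ] w17.0 q6 -0.883
```

View pics/s6.png

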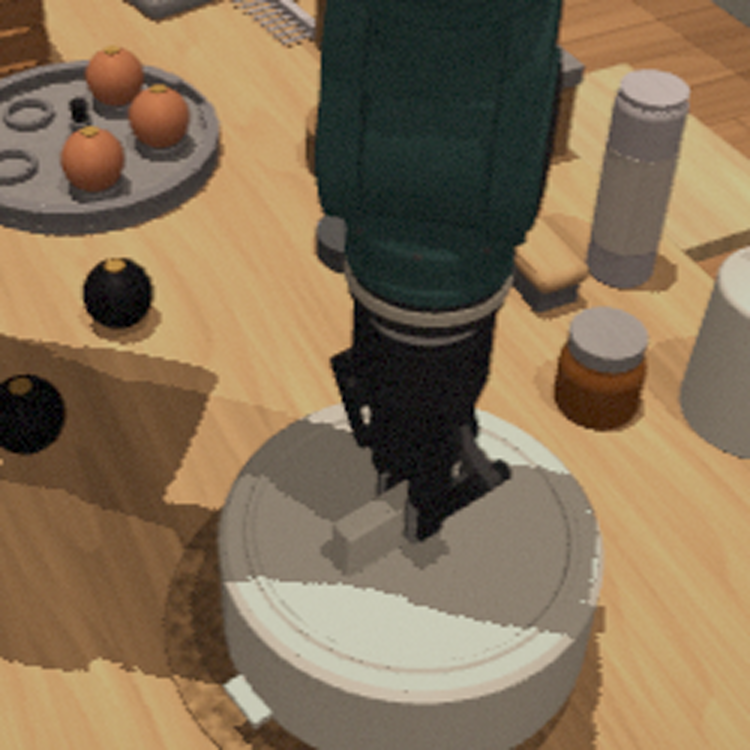

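The cover is gripped and hangs level (near-zero moment). Moving over the drum and stopping just above the flange.

```bash
python3 - <<'E'
from h import *
p=robot.read_state()["eef_pos"]; q=down(np.radians(99.5))
robot.move_straight([p[0],p[1],355],speed=100)
robot.move_straight([500.3,323.3,355],q,speed=180); st("over")
robot.move_straight([500.3,323.3,285],speed=50,threshold=6); st("hover")
save(camera("side"),"s7.png",(150,90,270,200),6)
E
```

```text
over t57.1 p [500.4 323.  355. ] F [-0.9 -0.8 -2.3] M [-0.   -0.03  0.03] w17.2 q6 0.271
hover t58.7 p [500.4 323.3 285.3] F [-0.3 -0.  -2.8] M [ 0.    0.   -0.04] w16.9 q6 0.271
```

View pics/s7.png

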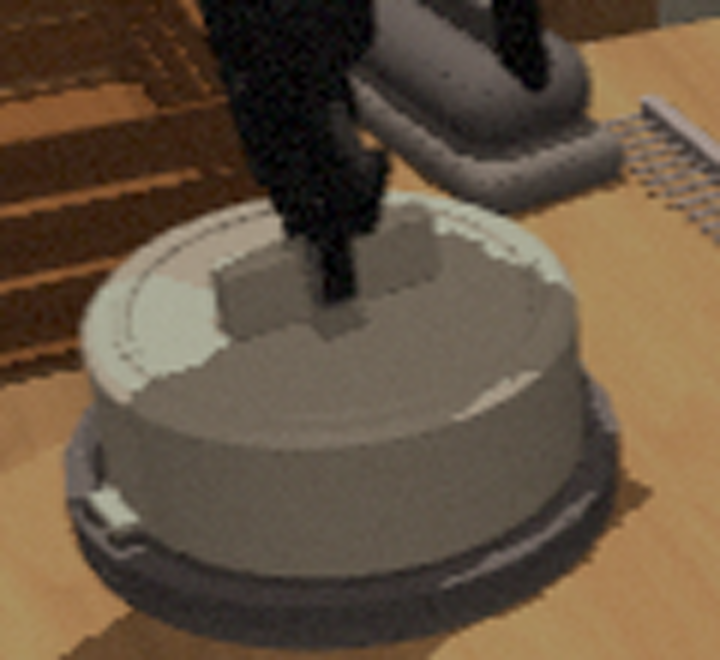

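The pose matches the one when it lifted free: lug at (112,508), over the slot. Lowering into the slots.

```bash
python3 - <<'E'
from h import *
for z in (280,276,273,270,268,266.3):
    r=robot.move_straight([500.3,323.3,z],speed=20,threshold=9); st(f"{z} {r}")
    if r: break
E
```

```text
280 False t59.1 p [500.2 323.3 279.8] F [-0.3 -0.4 -3.4] M [ 0.01 -0.   -0.07] w17.3 q6 0.271
276 False t59.5 p [500.3 323.3 275.9] F [ 0.5 -0.7 -2.1] M [-0.01  0.06  0.02] w16.9 q6 0.271
273 False t59.8 p [500.3 323.3 273.1] F [0.1 0.5 1.4] M [0.04 0.03 0.01] w17.0 q6 0.271
270 False t60.1 p [500.4 323.3 270.1] F [-0.4 -0.7  4.6] M [-0.05  0.1  -0.01] w17.1 q6 0.271
268 False t60.3 p [500.3 323.3 268.2] F [-0.9 -0.8  5.3] M [-0.13  0.18 -0.04] w17.1 q6 0.271
266.3 False t60.6 p [500.4 323.3 266.6] F [-1.  -0.5  7.1] M [-0.17  0.33  0.01] w17.2 q6 0.271
```

The spring force rises cleanly and the lugs are below the flange. Turning clockwise.

```bash
python3 - <<'E'
from h import *
P=[500.3,323.3,265.8]; robot.move_straight(P,speed=15,threshold=8); st("press")
for d in (3,8,15,25,40,55,70,78,81,83,85,87,89):
    robot.movep(P,down(np.radians(99.5-d))); s=st(d)
    if abs(s["wrist_torque"][2])>1.0: break
E
```

```text
press t60.8 p [500.4 323.3 266.2] F [-1.4 -0.3  7.3] M [-0.2   0.33  0.  ] w17.2 q6 0.271
3 t61.1 p [500.4 323.4 266.2] F [-1.8 -1.5  7.7] M [-0.09  0.38 -0.01] w17.4 q6 0.324
8 t61.3 p [500.4 323.4 266.2] F [-1.7 -0.9  7.5] M [ 0.    0.39 -0.01] w17.2 q6 0.411
15 t61.6 p [500.4 323.4 266.3] F [-2.   0.1  6.6] M [ 0.15  0.38 -0.12] w17.4 q6 0.534
25 t61.9 p [500.4 323.5 266.3] F [-1.7  1.2  7.2] M [ 0.25  0.35 -0.11] w17.0 q6 0.708
40 t62.2 p [500.7 323.9 266.5] F [0.8 4.5 7.3] M [ 1.08  0.07 -0.38] w17.0 q6 0.970
55 t62.6 p [500.7 324.  266.6] F [-0.1  5.2  7.8] M [ 1.3   0.18 -0.48] w16.8 q6 1.232
70 t62.9 p [500.9 323.9 266.6] F [1.5 4.4 6.8] M [ 1.22 -0.22 -0.23] w17.4 q6 1.494
78 t63.2 p [500.7 324.1 266.7] F [-1.3  7.  10.1] M [ 1.73  0.44 -0.59] w17.3 q6 1.634
81 t63.4 p [500.8 324.2 266.8] F [-0.6  6.5  9.7] M [ 1.79  0.19 -0.53] w16.8 q6 1.686
83 t63.7 p [500.9 324.3 266.9] F [1.3 7.2 9.5] M [ 1.76 -0.2   0.42] w17.0 q6 1.720
85 t63.9 p [500.8 324.3 266.9] F [ 1.7  6.4 10.1] M [ 1.46 -0.17  1.96] w16.8 q6 1.753
```

The stop was reached at 83–85°, where the torque jumps to 2 N·m. Now I ease up, release and look.

```bash
python3 - <<'E'
from h import *
p=robot.read_state()["eef_pos"]; q=down(np.radians(99.5-84))
robot.movep([500.6,324.3,266.5],q); st("back")
robot.move_straight([500.6,325,269.5],speed=15); st("ease")
robot.open_jaws(); st("open")
robot.move_straight([500.6,325,345],speed=120); robot.movep([350,-100,480],down(np.radians(90))); robot.sleep(1)
t=camera("top"); s=camera("side")
a=cv2.resize(t["image"][185:290,120:230,::-1],(380,363),interpolation=cv2.INTER_CUBIC); b=cv2.resize(s["image"][110:200,150:265,::-1],(420,329),interpolation=cv2.INTER_CUBIC)
cv2.imwrite("pics/f1.png",np.hstack([a,cv2.copyMakeBorder(b,0,34,0,0,0)])); save(t,"f2.png")
E
```

```text
back t64.2 p [501.  324.7 267. ] F [3.1 2.5 6.8] M [ 0.84 -0.55  1.43] w17.1 q6 1.738
ease t64.5 p [500.9 325.1 269.4] F [ 4.7  2.9 -1.6] M [ 0.81 -1.38  1.43] w17.0 q6 1.739
open t65.2 p [500.6 325.  269.5] F [ 0.6 -0.   0. ] M [ 0.07  0.05 -0.03] w85.6 q6 1.740
```

View pics/f1.png

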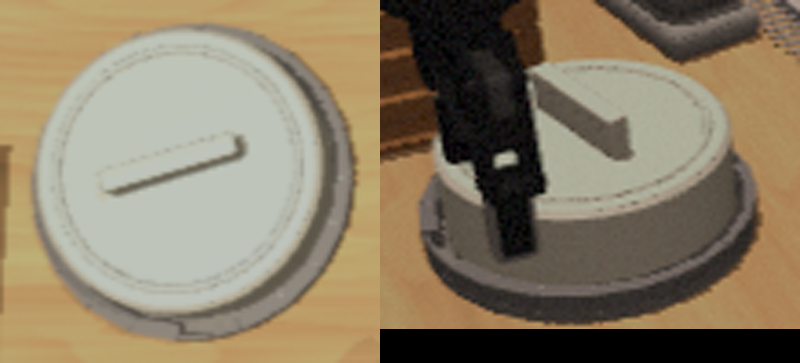

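It is locked and looks level, with the bar back at about -73°, the slot axis minus 83°. As a last check I move the arm to its start pose and compare both views with the first pictures.

```bash
python3 - <<'E'
from h import *
robot.movep([300,250,480],down(np.radians(90)))
robot.set_joints([1.119,0.263,-0.048,1.259,0,1.415]); st()
out=[]
for n,bx in(("top",(120,185,230,290)),("side",(150,110,265,200))):
    c=camera(n); o=cv2.imread(f"pics/{n}0.png"); im=c["image"][:,:,::-1]
    for k,i in(("0",o),("now",im)):
        h=cv2.cvtColor(np.ascontiguousarray(i[bx[1]:bx[3],bx[0]:bx[2]]),cv2.COLOR_BGR2HSV); m=cv2.inRange(h,(0,0,135),(180,45,255))
        ys,xs=np.nonzero(m); print(n,k,len(xs),xs.mean().round(2),ys.mean().round(2))
    d=cv2.absdiff(o,np.ascontiguousarray(im)).max(2); d=cv2.GaussianBlur(d,(5,5),0)
    out.append(np.vstack([im[80:380],cv2.cvtColor(np.clip(d[80:380].astype(int)*3,0,255).astype(np.uint8),cv2.COLOR_GRAY2BGR)]))
cv2.imwrite("pics/f3.png",cv2.resize(np.hstack(out),(800,429),interpolation=cv2.INTER_AREA))
E
```

```text
t71.7 p [154.4 501.7 405.1] F [ 0.1 -0.1 -0.2] M [ 0.   -0.01  0.01] w85.4 q6 1.414
top 0 5333 50.68 50.02
top now 5301 51.46 49.41
side 0 2179 54.22 36.8
side now 2227 54.65 37.28
```

View pics/f3.png

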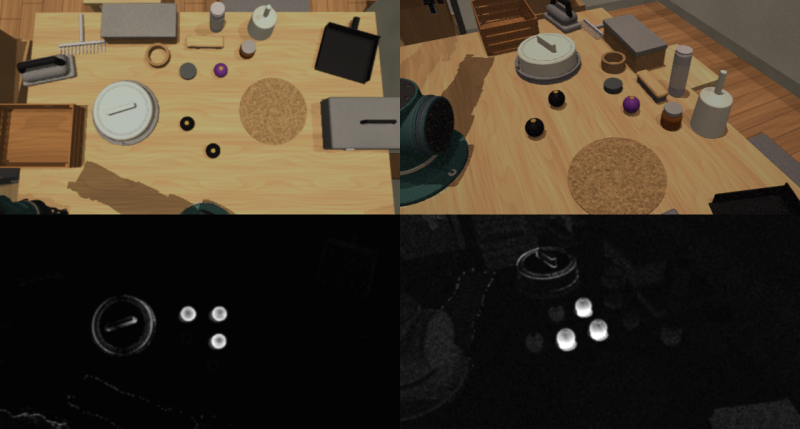

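The cover is within about 2 mm of its original locked pose in both views. Only the three baubles are gone from the table and nothing else moved. Handing in.

```bash
python3 -c "
from h import *
order.close_job(); st('closed')"
```

```text
the job is handed in; nothing more can be done
the job is handed in; nothing more can be done
```

The job is handed in. The three copper baubles are in cups of their own and the cover is back on the drum, locked and level. It took about 72 s of the 210 s.

**Unlocking and lifting:** I pressed the cover, turned it anticlockwise to the stop and lifted it off. On the way out the lugs caught briefly at 85°, with a pull of about 13 N. They came free once I turned back to about 81°.

**On the mat:** I set the cover upright on the mat. It was then knocked about 25 mm towards -y, so that by my estimate its edge overhung the mat by about 5 mm. I did not re-centre it. I measured its position again before gripping it.

**Baubles:** The top and side pictures show all three bedded. I left the black and purple lookalikes alone.

**Closing:** The spring force rose cleanly as I pressed, and the clockwise turn ended against the stop at 83–85°, with torque near 2 N·m. Sideways force reached about 7 N during that turn.

**Last checks:** With the arm back at its start pose, the cover is level and within about 2 mm of its first picture in both views. The picture comparison shows no other objects moved.

**Not settled:** The top and side cameras disagreed by about 6 mm, so I used averages and contact. I did not pull on the closed cover after letting go; I judged it locked from the stop torque, the resistance as I eased up, and the pictures.

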